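# Put the stopwatch on the timing stand

### The job

Pull the sliding jaw of the sloped timing stand all the way up, then lay the stopwatch dial up on the round rubber pad, down against the two stop pins, turned so that its crown points straight up the slope at the rib in the middle of the jaw. Let go of the watch, slide the jaw down until it rests against the crown, then press the start button of the timing machine. Leave the other things on the bench where they are.

Things in the scene. Friction and masses are not known exactly. Their poses are not given: they have to be found in the camera images.
- stopwatch: Steel stopwatch: round case 58 mm across and 24 mm thick with a white dial on top, about 0.16 kg, lying dial up on the 3 mm thick pale teal mat. A 15 mm thick crown on a stem sticks out of its side to 49 mm from the case's centre, 78 mm long in all. Origin: centre of the underside; z out of the dial, x towards the crown.
- crown (a point): Centre of the flat outer end of the stopwatch's crown, 49 mm from the case's axis and 12 mm above its underside.
- stand_head: Sloped aluminium bed of the timing stand, 180 x 110 mm, tilted 30 degrees, its high end nearest the robot, on a grey foot. Origin: centre of the top of its round black rubber pad (44 mm across, 14 mm above the bed), 85 mm above the bench. x points up the slope, roughly towards the robot, y across it, z square out of the bed, leaning away from the robot.
- stop_pins (a point): Point midway between the stand's two upright 10 mm thick round-topped steel stop pins, on the down-slope side of the pad; bed's axes. The pins stand at x = -27 mm, y = +-21 mm of the bed frame, up to z = 17 mm; this point is at x = -27, y = 0, z = 0. A watch case touching both pins is centred on the pad to 1 mm.
- jaw (a joint): Sliding steel jaw on the stand, moves along the bed's x: 0 = fully down the slope (face 35 mm from the pad's centre), 0.05 = all the way up. It stays where it is left and needs about 2 N. It touches the crown of a rightly laid watch at about 0.014.
- jaw_face (a point): Middle of the jaw's flat upright contact face (26 mm wide, from z = -13 to 25 mm of the bed frame), 12 mm above the pad's top; same axes as the bed. A black rib on the jaw's top edge marks the middle. The jaw lies on the up-slope side of this face.
- jaw_knob (a point): Point to grip on the jaw's upright black knob, 18 mm thick round post square to the bed, 34 mm up the slope from the face. This point is 30 mm above the pad's top, the knob's top is at 41 mm and the jaw's carriage below it at -4 mm. Same axes as the bed.
- start (a joint): Push of the timing machine's start button: 0 = out, 0.006 = fully in (5 N); it springs back.
- start_top (a point): Centre of the top of the start button: white, 32 mm across, on the flat top (70 mm high) of the grey timing machine, in front of its upright screen. Pressed straight down.
- tin: Bystander: plain round aluminium tin, 58 mm across, 24 mm high, no crown, on the mat.
- loupe: Bystander: black loupe, 36 mm across, 34 mm high.
- blower: Bystander: terracotta-coloured rubber blower, 56 mm across, 100 mm high.
- screwdriver: Bystander: screwdriver 160 mm long, lying.
- oil_bottle: Bystander: small oil bottle, 32 mm across, 55 mm high.
- parts_dish: Bystander: white dish, 70 mm across, 25 mm high.
- case_wrench: Bystander: flat wrench 150 mm long, lying.
There are look-alikes about, which are no part of the job. What is shaped like the part that bears start but purple is not meant.

How it is judged:
By the outcome, as a careful person would: the job done as asked, in the order asked, and still so for the second after the job is handed in, with the robot touching nothing.
It also fails if it takes over 64 s, if anything falls off the work surface, if the arm or the gripper's body presses on something with over 40 N, if the wrist force passes 120 N, or if a joint passes its speed limit or range.

### The arm

A 7-joint arm with a two-finger parallel gripper is mounted at the origin on the work surface. World frame = base frame: x ahead of the robot, y to its left, z up, the work surface at z = 0. Lengths are in m, angles in degrees, forces in N, time in s.
With the tool pointing down it reaches from about 0.4 to 0.875 m from the base axis. Payload 6.5 kg.
Tool frame: the origin (TCP) lies between the finger pads; the fingertips stand 17 mm ahead of it and the grasp point (between the pads) lies 2 mm behind it; x points along the fingers, z is the direction in which the jaws open and shut, and the axes are right-handed (so a half turn about x gives the same grasp; the last joint's range is limited). The gripper opens to 85 mm and grips with 20 to 120 N. Pads are 22 mm wide; open, the fingers measure 114 mm over their backs; the gripper's body (76 mm by 85 mm) begins 54 mm behind the grasp point. The pads swing forward as they close: fully open they stand 13 mm farther back than shut.
Start: joints at [-70.027, 30.733, -0.252, 88.115, 0.149, 61.152, -4.079], TCP at [0.262, 0.595, 0.248] pointing down, gripper open.
Joint ranges: [-154.64, 154.64], [-21.42, 123.67], [-72.66, 72.17], [13.99, 137.28], [-74.86, 254.86], [10.95, 109.41], [-158.01, 158.01]. Speed limits (degrees/s): [136.94, 136.94, 180, 180, 180, 180, 180].

### API

Orientations are given as [roll, pitch, yaw] about the fixed x, y, z axes, in that order (R = Rz(yaw) Ry(pitch) Rx(roll)).
In Python, from plant import read_state, grab_frame, hand_in gives the robot as it stands. The module is installed in compiled form; this text tells all that it offers.
- The arm moves only by the tool play_rows, never from a script. Its argument "targets" is one flat list of numbers, 6 for each row, row after row: the shift along the tool's x, y, z each as a share of 0.4 m, from -1 to 1, then the turn, a rotation vector about the tool's x, y, z each as a share of 360 degrees, from -1 to 1. In form: [dx, dy, dz, rx, ry, rz, dx, dy, dz, rx, ry, rz, ...]. A call has 1 to 12 rows; each row is the pose to reach, as a shift and turn from the pose measured when the call began, along the tool's axes at that moment, turning the shorter way round; what a row does not reach only later rows make up. A row lasts 1/10 s, in which the tool goes at most 50 mm and 8.59 degrees, less where a joint would pass 70% of its speed; a pose out of reach is approached as far as the arm can. A call with a number of a shift or a turn outside -1 to 1 is refused whole. A call with a gripper value outside its range is refused whole. "hand" is the opening in per cent of the stroke, from 0 (shut) to 100 (fully open), set as the call begins (left out, the last holds). The fingers move at their own pace and stop on an object; "newtons" is the grip in N (left out, the last holds). Time passes only in rows, so rows that repeat a pose let the fingers close. It gives the time, the measured TCP pose, the force and the opening at its end, in the units of the state.
- read_state(): the state, without advancing time (a new reading comes with each control period).
- grab_frame(name): name is "side" or "top" or "wrist"; returns a dict with "image" (480x640x3 uint8, red, green, blue), "mtx" (3x3 intrinsics, pixels), "view" (4x4, takes a point from world to camera coordinates). Camera axes: x right, y down, z forward; pixel columns grow to the right and rows downward; lengths in m; the calibration is good to about 2 mm. A picture is of the moment at which its call begins. There is no depth.
- hand_in(): hands the job in, once; it reports no verdict.
The state is a dict: "clock": time; "qpos": joint angles; "joint_velocities": joint speeds; "effort": joint torques, N m; "position": TCP position; "ee_rot": TCP orientation; "wrist_force": force on the tool from outside, world axes, zero at the start; "moment": the same for the moment, N m; "grip_width": opening from 0.0 (shut) to 1.0 (fully open).
Only numpy, scipy, OpenCV 4.12 (cv2) and the standard library are available. Lean on these libraries where they do the work, as an engineer would, in place of code of your own. Each camera call takes 0.05 s, during which the arm holds its last target. There are 200 camera calls.

## Working session

There is one attempt and no reset: what is moved stays moved. The work goes in short steps, Python scripts to look and compute and a tool call to move; the robot and the scene stay as the last step left them, time stands still between calls to the robot, and variables do not carry over. Pictures are saved under pics/ and viewed, about 8 in all and at most 12, crops included, and the job is handed in when it is done.

Besides the shell and the picture viewer there is one more tool, called after "Request:" by a JSON object that holds its "op" and its "data", one argument or row to a line. play_rows: Moves the arm, as the interface text tells. Shift numbers are shares of 0.4 m and turn numbers shares of 360 degrees, none past 1 either way. Its arguments: {"type":"object","properties":{"targets":{"type":"array","items":{"type":"number"}},"hand":{"type":"number"},"newtons":{"type":"number"}},"required":["targets"]}

```bash
mkdir -p pics
cat > h.py <<'E'
import numpy as np, cv2
from scipy.spatial.transform import Rotation as R
from plant import read_state, grab_frame, hand_in
def shot(n,f):
    g=grab_frame(n); cv2.imwrite('pics/'+f,g['image'][:,:,::-1]); np.savez('pics/'+f+'.npz',**{k:np.array(g[k]) for k in('image','mtx','view')}); return g
def load(f): return np.load('pics/'+f+'.npz')
def ray(g,uv):
    V=np.array(g['view']);d=np.linalg.inv(g['mtx'])@[uv[0],uv[1],1]
    Rt=V[:3,:3].T; return -Rt@V[:3,3], Rt@d/np.linalg.norm(d)
def onz(g,uv,z):
    c,d=ray(g,uv); return c+d*(z-c[2])/d[2]
def tri(rs):
    A=0;b=0
    for c,d in rs:
        P=np.eye(3)-np.outer(d,d);A=A+P;b=b+P@c
    x=np.linalg.solve(A,b); return x,[np.linalg.norm((np.eye(3)-np.outer(d,d))@(x-c)) for c,d in rs]
def proj(g,p):
    V=np.array(g['view']);q=g['mtx']@(V[:3,:3]@np.array(p)+V[:3,3]);return q[:2]/q[2]
def pose():
    s=read_state();return np.array(s['position']),R.from_euler('xyz',s['ee_rot'],degrees=True)
def row(p,Rt):
    "move numbers to reach world p, Rotation Rt"
    p0,R0=pose();d=R0.inv().apply(np.array(p)-p0)/0.4
    r=(R0.inv()*Rt).as_rotvec(degrees=True)
    print('row',np.round(d,4),np.round(r/360,4),'mm',np.linalg.norm(d)*400,'deg',np.linalg.norm(r))
E
python3 -c "
from h import *
s=read_state();print(s['position'],s['ee_rot'],s['wrist_force'],s['clock'],s['grip_width'])
for n in('side','top','wrist'):
  g=shot(n,n+'0.png');print(n,ray(g,(320,240)))
"
```

```text
[0.26171225 0.59433609 0.24738511] [-175.73253725   89.90065919 -109.49162343] [ 0.27907074 -0.17170814  0.04466827] 0.0 0.9998104013939756
side (array([-0.20972488, -0.67542149,  0.73267568]), array([ 0.63006025,  0.58610165, -0.5094202 ]))
top (array([2.57371949e-01, 1.33849374e-03, 1.37275669e+00]), array([ 0.20111438, -0.01181838, -0.97949647]))
wrist (array([0.19149732, 0.62591733, 0.37297822]), array([ 0.27556095, -0.0932592 , -0.95674912]))
```

View pics/top0.png

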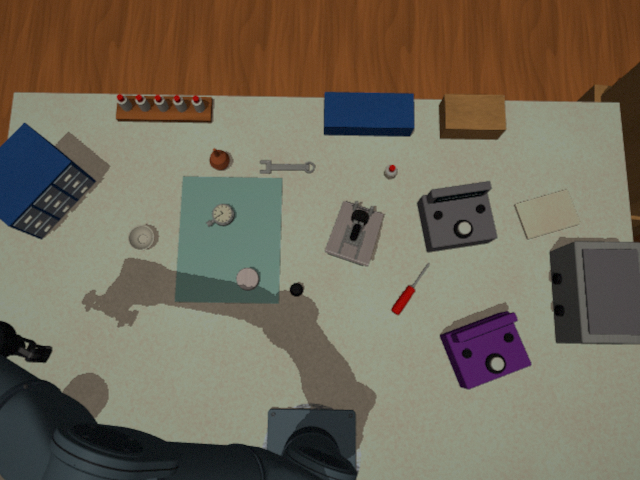

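View pics/side0.png

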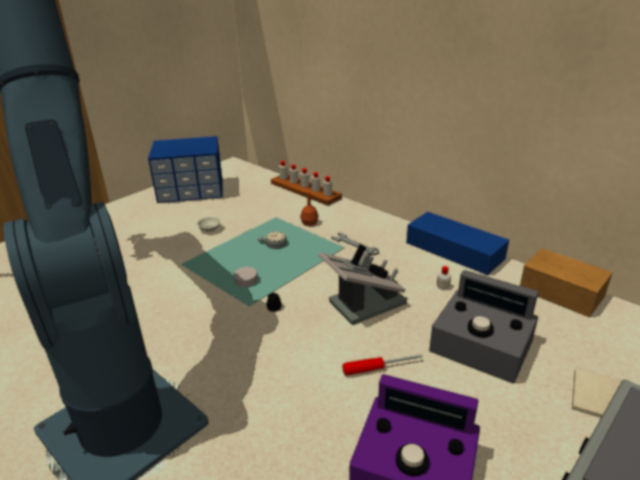

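Top view: the stopwatch with its white dial is at (223,214), with its crown toward (210,223). The crownless tin is at (248,278), the stand at (355,233), the grey machine's button at (463,228), and the purple look-alike's at (497,363). I'll confirm these in one enlarged composite.

```bash
python3 -c "
from h import *
t=load('top0.png')['image'][:,:,::-1];s=load('side0.png')['image'][:,:,::-1]
z=lambda im,x,y,w,h,W,H:cv2.resize(im[y:y+h,x:x+w],(W,H),interpolation=cv2.INTER_CUBIC)
a=np.hstack([z(t,195,190,50,37,400,296),z(t,318,190,75,55,400,296)])
b=np.hstack([z(s,310,240,100,74,400,296),z(t,415,175,85,63,400,296)])
cv2.imwrite('pics/comp.png',np.vstack([a,b]))
g=load('top0.png')
for n,uv,zz in [('watch',(223,214),.027),('crown',(210,223),.015),('standpad',(356,228),.085),('button',(463,228),.075),('pbtn',(497,363),.075)]: print(n,onz(g,uv,zz))
"
```

```text
watch [0.59884649 0.24083184 0.027     ]
crown [0.57680265 0.27604719 0.015     ]
standpad [ 0.5540318  -0.10382962  0.085     ]
button [ 0.56116423 -0.37478721  0.075     ]
pbtn [ 0.22945138 -0.44447526  0.075     ]
```

View pics/comp.png

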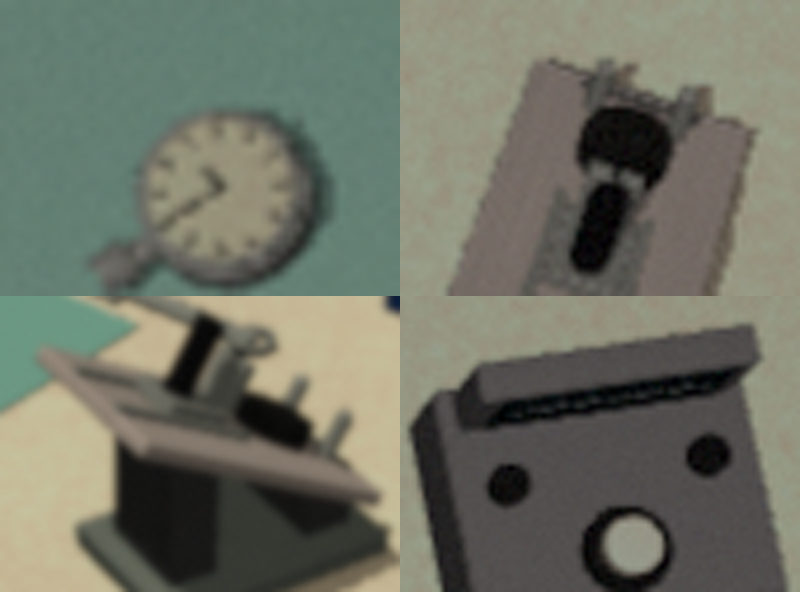

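The composite confirms the watch: numbered dial with the crown at lower left, about (207,224) in the top view. The start button is the white one on the grey machine, not the purple one. The stand's knob top is near (358,226) in the top view and (363,246) in the side view. The pins are down-slope, away from the robot.

```bash
python3 -c "
from h import *
t=load('top0.png');s=load('side0.png')
for n,a,b in [('pad',(360.4,217.8),(378.7,269.7)),('knobtop',(357.5,226.5),(363,246.5)),('button',(463.7,228),(482,324.5)),('watch',(223.2,213.5),(276,239))]:
  print(n,tri([ray(t,a),ray(s,b)]))
print(onz(t,(223.25,213.5),.027),onz(t,(206.9,223.75),.015))
a=onz(t,(345.2,201.6),.026);b=onz(t,(384.9,214.4),.026);print('edge',a,b,np.linalg.norm(a-b),np.degrees(np.arctan2(*(a-b)[1::-1])))
p,R0=pose();print(R0.as_matrix().round(3))
V=np.array(load('wrist0.png')['view']);Rc=V[:3,:3].T;c=-Rc@V[:3,3]
print('cam in tool',R0.inv().apply(c-p),'\n',(R0.as_matrix().T@Rc).round(3))
"
```

```text
pad (array([ 0.58116113, -0.11528232,  0.08376447]), [np.float64(0.0004696063762039047), np.float64(0.0004696063762039253)])
knobtop (array([ 0.54091525, -0.10133978,  0.15749478]), [np.float64(0.00015288170803417074), np.float64(0.00015288170803436012)])
button (array([ 0.55975517, -0.37477079,  0.08289767]), [np.float64(0.0006152699805989437), np.float64(0.0006152699805989808)])
watch (array([0.60225066, 0.24253115, 0.01699927]), [np.float64(0.0006300226412355573), np.float64(0.0006300226412355745)])
[0.60021069 0.24024292 0.027     ] [0.57462443 0.28411147 0.015     ]
edge [ 0.63865144 -0.07996662  0.026     ] [ 0.60567327 -0.1846302   0.026     ] 0.10973615312870359 72.51102217788747
[[-0.    -0.915  0.403]
 [-0.001  0.403  0.915]
 [-1.    -0.    -0.001]]
cam in tool [-0.12533404  0.07697594  0.00029752] 
 [[ 0.002 -0.301  0.954]
 [ 0.001 -0.954 -0.301]
 [ 1.     0.001 -0.001]]
```

```bash
cat >> h.py <<'E'
def bed(yaw=162.5):
    a=np.radians(yaw);h=np.array([np.cos(a),np.sin(a),0]);u=np.array([0,0,1.]);c,s=np.cos(np.pi/6),.5
    x=c*h+s*u;z=-s*h+c*u;return x,np.cross(z,x),z
PAD=np.array([.581,-.115,.085]);YAW=162.5
def bedpt(x,y,z,pad=None,yaw=None):
    X,Y,Z=bed(yaw or YAW);return (PAD if pad is None else pad)+x*X+y*Y+z*Z
def bedR(yaw=None):
    X,Y,Z=bed(yaw or YAW);return R.from_matrix(np.column_stack([-Z,X,-Y]))
E
python3 -c "
from h import *
row([.5,.25,.27],bedR()); print(bedpt(.074,0,.15)); row(bedpt(.074,0,.15),bedR())"
```

```text
row [-0.0551 -0.8921 -0.5483] [-0.017   0.0044  0.0833] mm 419.4260426769979 deg 30.63307764276405
[ 0.59140898 -0.11828194  0.25190381]
row [-0.0089 -1.4722 -1.2988] [-0.017   0.0044  0.0833] mm 785.3079772543333 deg 30.63307764276405
```

Request:
{"op": "play_rows", "data": {
  "targets": [-0.055,-0.89,-0.55,-0.017,0.0044,0.0833,-0.055,-0.89,-0.55,-0.017,0.0044,0.0833,-0.055,-0.89,-0.55,-0.017,0.0044,0.0833,-0.055,-0.89,-0.55,-0.017,0.0044,0.0833,-0.055,-0.89,-0.55,-0.017,0.0044,0.0833,-0.055,-0.89,-0.55,-0.017,0.0044,0.0833,-0.055,-0.89,-0.55,-0.017,0.0044,0.0833,-0.055,-0.89,-0.55,-0.017,0.0044,0.0833,-0.055,-0.89,-0.55,-0.017,0.0044,0.0833],
  "hand": 100
}}

```text
clock: 1.05
position: [0.5018, 0.2445, 0.2695]
ee_rot: [90.4, 60.1, 162.5]
wrist_force: [0.2, -0.3, -0.3]
grip_width: 0.999
```

```bash
python3 -c "
from h import *
print(pose()[0],read_state()['clock'],read_state()['qpos'])
row(bedpt(.074,0,.15),bedR())"
```

```text
[0.50183708 0.24450096 0.26953237] 1.05 [-18.95123562  35.14781538  -2.42986025  83.65236843 -16.84172953
  85.46913059  55.84295423]
row [-0.2044 -0.449  -0.7945] [-0.0011  0.0001  0.0003] mm 374.09266401401385 deg 0.4070362658864413
```

Request:
{"op": "play_rows", "data": {
  "targets": [-0.204,-0.449,-0.795,-0.0011,0,0,-0.204,-0.449,-0.795,-0.0011,0,0,-0.204,-0.449,-0.795,-0.0011,0,0,-0.204,-0.449,-0.795,-0.0011,0,0,-0.204,-0.449,-0.795,-0.0011,0,0,-0.204,-0.449,-0.795,-0.0011,0,0,-0.204,-0.449,-0.795,-0.0011,0,0,-0.204,-0.449,-0.795,-0.0011,0,0,-0.204,-0.449,-0.795,-0.0011,0,0,-0.204,-0.449,-0.795,-0.0011,0,0]
}}

```text
clock: 2.05
position: [0.5911, -0.1187, 0.2512]
ee_rot: [89.9, 60.1, 162.4]
wrist_force: [0.7, 0.5, -0.1]
grip_width: 0.995
```

```bash
python3 -c "
from h import *
print(read_state()['qpos']);g=shot('wrist','w1.png')
for n,p in [('pad',(0,0,0)),('pinL',(-.027,.021,.017)),('pinR',(-.027,-.021,.017)),('kt',(.074,0,.041)),('c',(-.09+.0,.055,-.014))]: print(n,proj(g,bedpt(*p)).round(1))
row(bedpt(.074,0,.028),bedR())"
```

```text
[ 6.25263038 44.40502087  5.4890338  70.00990172 -7.078657   95.5851733
 84.82196606]
pad [309.6 321. ]
pinL [282.5 362.9]
pinR [336.7 362.9]
kt [309.6 248.8]
c [248.6 402.7]
row [ 3.033e-01 -2.000e-04 -2.600e-03] [0.0002 0.0002 0.0002] mm 121.32560688650817 deg 0.11549253496411879
```

View pics/w1.png

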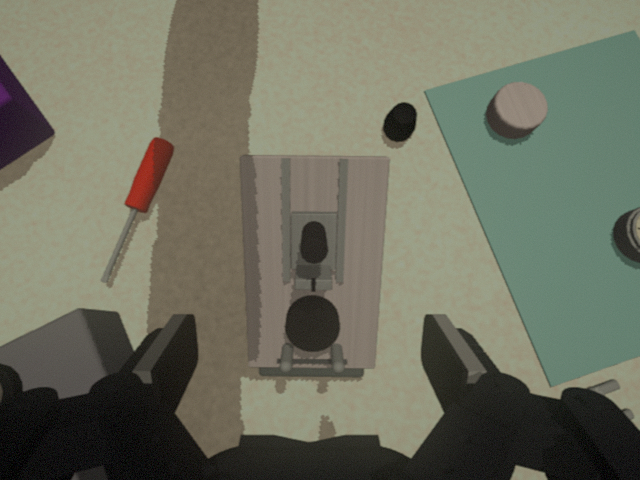

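```bash
python3 -c "
from h import *
g=load('w1.png');p,R0=pose();print(g['mtx'])
for z in(-.0425,0,.0425): print(proj(g,p+R0.apply([.004,-.011,z])),proj(g,p+R0.apply([.004,.011,z])))
X,Y,Z=bed();V=g['view'];q=g['mtx']@V[:3,:3]@X;print('vp',q[:2]/q[2])
# intersect rays with bed planes
def onb(uv,zb):
  c,d=ray(g,uv);t=((PAD+zb*Z-c)@Z)/(d@Z);w=c+t*d-PAD;return np.round([w@X,w@Y,w@Z],4)
im=g['image'].astype(int);m=((im.max(2)<65)).astype(np.uint8);m[:292]=0;m[352:]=0;m[:,:270]=0;m[:,355:]=0
M=cv2.moments(m,True);c,sz=(M['m10']/M['m00'],M['m01']/M['m00']),0
cn=max(cv2.findContours(m,0,2)[0],key=cv2.contourArea);print(cv2.fitEllipse(cn),onb(cv2.fitEllipse(cn)[0],0))
for u in [(286,351),(337.5,350),(312,323)]: print(onb(u,.017 if u[1]>340 else 0))
for u in [(241,156),(388,157),(250,367),(376,367)]: print(onb(u,-.014))
"
```

```text
[[386.08470341   0.         309.05120237]
 [  0.         386.08470341 244.40546175]
 [  0.           0.           1.        ]]
[202.72635286 359.42106335] [197.67368696 308.15332819]
[312.270404   359.28413146] [312.27709521 307.97876488]
[421.94239257 359.14703965] [427.02053906 307.80398828]
vp [ 310.34046171 1465.10896213]
((311.9596862792969, 323.25274658203125), (53.65671920776367, 55.83228302001953), 175.85804748535156) [-0.002  -0.0019 -0.    ]
[-0.0164  0.0181  0.017 ]
[-0.0156 -0.0214  0.017 ]
[-0.0018 -0.0019 -0.    ]
[ 0.1274  0.05   -0.014 ]
[ 0.1265 -0.0575 -0.014 ]
[-0.0525  0.0519 -0.014 ]
[-0.0526 -0.0579 -0.014 ]
```

```bash
sed -i 's/^PAD=.*;/PAD=np.array([.583,-.1138,.085]);/' h.py; python3 -c "
from h import *
g=load('w1.png');print(proj(g,bedpt(.072,0,.041)),proj(g,bedpt(0,0,0)))
row(bedpt(.073,0,.028),bedR())"
```

```text
[312.3043486  254.11001975] [311.76934617 322.9731393 ]
row [ 0.3014 -0.006   0.0017] [0.0002 0.0002 0.0002] mm 120.57791595032516 deg 0.11549253496411879
```

Request:
{"op": "play_rows", "data": {
  "targets": [0.1,-0.006,0.0017,0,0,0,0.2,-0.006,0.0017,0,0,0,0.27,-0.006,0.0017,0,0,0,0.301,-0.006,0.0017,0,0,0,0.301,-0.006,0.0017,0,0,0]
}}

```text
clock: 2.6
position: [0.5352, -0.0973, 0.1454]
ee_rot: [89.8, 59.9, 162.4]
wrist_force: [0.3, 0.3, 1.0]
grip_width: 1.003
```

Request:
{"op": "play_rows", "data": {
  "targets": [0,0,0,0,0,0,0,0,0,0,0,0,0,0,0,0,0,0,0,0,0,0,0,0,0,0,0,0,0,0,0,0,0,0,0,0,0,0,0,0,0,0,0,0,0,0,0,0],
  "hand": 0,
  "newtons": 25
}}

```text
clock: 3.4
position: [0.5356, -0.0978, 0.1458]
ee_rot: [89.8, 60.0, 162.5]
wrist_force: [0.3, -2.0, 4.3]
grip_width: 0.199
```

```bash
python3 -c "
from h import *
g=shot('wrist','w2.png');X,Y,Z=bed();s=read_state();print(s['grip_width']*85,bedR().inv().apply(s['wrist_force']),s['wrist_force']);d=pose()[0]-PAD;print(d@X,d@Y,d@Z)"
```

```text
17.10979689011006 [-5.53455529  0.45558286 -2.48537922] [ 1.51554613 -3.08384236  5.02085691]
0.0737758271174688 -0.0010460347525327936 0.027572996207402282
```

View pics/w2.png

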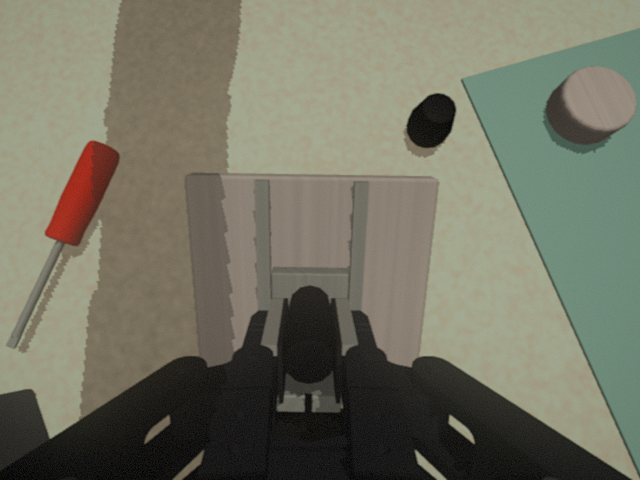

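Image w2: the knob at (308,335) is gripped at 17 mm opening. Now pulling up the slope.

Request:
{"op": "play_rows", "data": {
  "targets": [0,0.02,0,0,0,0,0,0.04,0,0,0,0,0,0.06,0,0,0,0,0,0.08,0,0,0,0,0,0.095,0,0,0,0,0,0.105,0,0,0,0,0,0.11,0,0,0,0,0,0.11,0,0,0,0]
}}

```text
clock: 4.25
position: [0.5013, -0.0866, 0.1666]
ee_rot: [89.7, 60.3, 162.4]
wrist_force: [9.5, -1.4, -10.8]
grip_width: 0.204
```

```bash
python3 -c "
from h import *
X,Y,Z=bed();s=read_state();print(s['grip_width']*85,bedR().inv().apply(s['wrist_force']));d=pose()[0]-PAD;print(d@X,d@Y,d@Z)"
```

```text
17.317157201751474 [  4.65775131 -13.6015113    1.49662493]
0.11531887590750525 -0.0013832915408817925 0.027628711765139237
```

Request:
{"op": "play_rows", "data": {
  "targets": [0,0,0,0,0,0,0,0,0,0,0,0,0,0,0,0,0,0,0,0,0,0,0,0,-0.03,0,0,0,0,0,-0.12,0,0,0,0,0,-0.25,0,0,0,0,0,-0.3,0,0,0,0,0,-0.3,0,0,0,0,0],
  "hand": 100
}}

```text
clock: 5.15
position: [0.5607, -0.1055, 0.2745]
ee_rot: [89.6, 60.8, 162.3]
wrist_force: [-0.1, 0.6, -0.6]
grip_width: 1.0
```

```bash
cat >> h.py <<'E'
def downR(yaw):
    a=np.radians(yaw);y=np.array([np.cos(a),np.sin(a),0]);x=np.array([0,0,-1.]);return R.from_matrix(np.column_stack([x,y,np.cross(x,y)]))
E
python3 -c "
from h import *
g=shot('wrist','w3.png')
for q in(.044,.047,.05): print(q,proj(g,bedpt(.035+.034+q,0,.041)).round(1),proj(g,bedpt(.035+q,0,.025)).round(1))
print('pad',proj(g,PAD))
im=g['image'].astype(int);m=((im.max(2)<65)).astype(np.uint8)
for c in cv2.findContours(m,0,2)[0]:
  if 300<cv2.contourArea(c)<6000: print(cv2.boundingRect(c),cv2.contourArea(c))
row([.60,.241,.20],downR(120.2)); print(read_state()['qpos'])"
```

```text
0.044 [306.9 248.9] [306.9 286.8]
0.047 [306.9 244.5] [306.9 283. ]
0.05 [306.9 240.1] [306.9 279.1]
pad [306.92939828 360.66650859]
(282, 334, 51, 53) 2129.5
(598, 244, 40, 51) 547.0
(295, 216, 28, 42) 863.5
(378, 139, 32, 35) 792.5
(478, 132, 44, 40) 381.0
(0, 81, 59, 123) 3288.0
row [0.2389 0.0496 0.8555] [ 0.1153 -0.0298 -0.0782] mm 355.85296496523677 deg 51.29840424226813
[ 5.46079807 39.31112398  5.24320316 76.08388329 -6.90839786 94.05595739
 84.37844671]
```

View pics/w3.png

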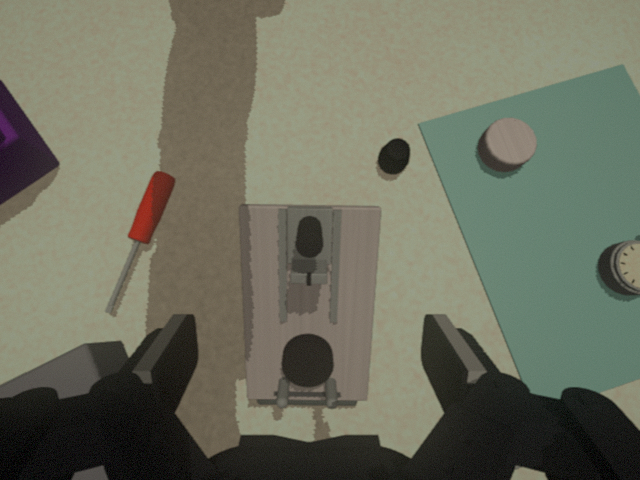

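Image w3: the jaw is at the top of its travel, with the knob top at about (309,245), close to the (307,240) predicted for 50 mm, and the stop was felt at 13 N. The pad is at (307,360). Now to the watch.

Request:
{"op": "play_rows", "data": {
  "targets": [0.239,0.05,0.855,0.1153,-0.0298,-0.0782,0.239,0.05,0.855,0.1153,-0.0298,-0.0782,0.239,0.05,0.855,0.1153,-0.0298,-0.0782,0.239,0.05,0.855,0.1153,-0.0298,-0.0782,0.239,0.05,0.855,0.1153,-0.0298,-0.0782,0.239,0.05,0.855,0.1153,-0.0298,-0.0782,0.239,0.05,0.855,0.1153,-0.0298,-0.0782,0.239,0.05,0.855,0.1153,-0.0298,-0.0782,0.239,0.05,0.855,0.1153,-0.0298,-0.0782,0.239,0.05,0.855,0.1153,-0.0298,-0.0782]
}}

```text
clock: 6.2
position: [0.5996, 0.2385, 0.1994]
ee_rot: [-151.7, 89.8, -121.6]
wrist_force: [1.3, -0.9, -0.3]
grip_width: 0.995
```

```bash
python3 -c "
from h import *
print(pose()[0],read_state()['ee_rot'],read_state()['qpos']);g=shot('wrist','w4.png')
im=g['image'];hsv=cv2.cvtColor(im,cv2.COLOR_RGB2HSV)
teal=cv2.inRange(hsv,(70,60,0),(100,255,255))
m=(255-teal)//255;m[:150]=0;m[310:]=0;m[:,200:205]=0
for c in cv2.findContours(m.astype(np.uint8),0,2)[0]:
  if cv2.contourArea(c)>300: print(cv2.boundingRect(c),cv2.contourArea(c),cv2.minEnclosingCircle(c))
print(proj(g,[.6,.241,.027]))"
```

```text
[0.5995573  0.23854325 0.19940959] [-151.71058348   89.84474129 -121.58145708] [-34.07016403  33.62568127  12.09607989  91.77728211  -7.98014047
  55.57690251  10.72284814]
(205, 150, 435, 160) 68939.5 ((422.0, 229.5), 231.10452270507812)
(0, 150, 200, 160) 31639.0 ((99.5, 229.5), 127.35982513427734)
[311.66010198 221.40311629]
```

View pics/w4.png

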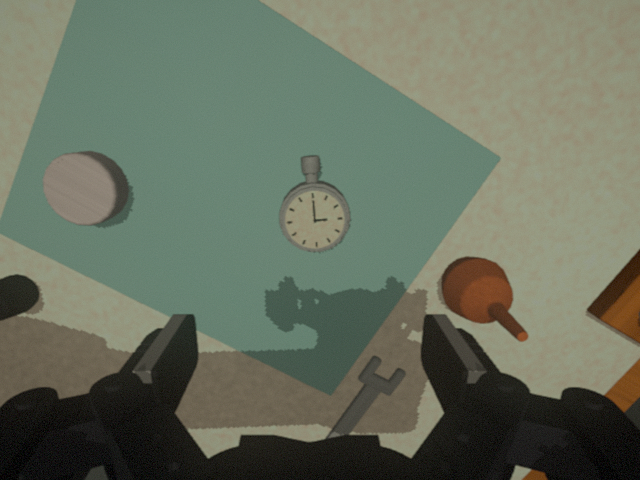

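Image w4: the watch dial is at about (315,217), with the crown end at about (310,157). The tin at (86,188) has no crown.

```bash
python3 -c "
from h import *
g=load('w4.png');im=g['image'].astype(int)
m=((im[:,:,0]>im[:,:,1]+3)&(im.sum(2)>380)).astype(np.uint8);k=np.zeros_like(m);k[170:260,270:360]=1;m*=k
m=cv2.morphologyEx(m,3,np.ones((7,7),np.uint8))
cn=max(cv2.findContours(m,0,2)[0],key=cv2.contourArea);e=cv2.fitEllipse(cn);print('dial',e)
hsv=cv2.cvtColor(g['image'],cv2.COLOR_RGB2HSV);w=(cv2.inRange(hsv,(70,60,0),(100,255,255))==0).astype(np.uint8)
w[:140]=0;w[260:]=0;w[:,:265]=0;w[:,365:]=0
cn=max(cv2.findContours(w,0,2)[0],key=cv2.contourArea);print(cv2.boundingRect(cn))
for v in(156,158,160,163,166,168,172,176):
  u=np.where(w[v])[0];print(v,u.min(),u.max(),end='; ')
c=onz(g,e[0],.027)
for uv in[(310.5,160),(310.5,165)]:
  k=onz(g,uv,.0225);print(c,k,np.linalg.norm((k-c)[:2]),np.degrees(np.arctan2(*(k-c)[1::-1])))
"
```

```text
dial ((314.05621337890625, 220.0549774169922), (53.59145736694336, 57.54023361206055), 95.5164566040039)
(265, 140, 100, 120)
156 265 364; 158 265 364; 160 265 364; 163 265 364; 166 265 364; 168 265 364; 172 265 364; 176 265 364; [0.60108746 0.24290776 0.027     ] [0.57532394 0.28152097 0.0225    ] 0.04641916618329884 123.71202805407484
[0.60108746 0.24290776 0.027     ] [0.57722851 0.27825234 0.0225    ] 0.04264373570300723 124.02085972779858
```

```bash
python3 -c "
from h import *
g=load('w4.png');im=g['image'].astype(int);print(im[217,272:360:6].tolist(),im[163,298:326:4].tolist())
d=im[:,:,1]-im[:,:,0]  # teal: g>r
w=(d<15).astype(np.uint8);w[:145]=0;w[262:]=0;w[:,:270]=0;w[:,358:]=0
print(d[217,272:360:6],d[163,298:326:4])
L=cv2.connectedComponentsWithStats(w)
lab=L[1][217,315];w=(L[1]==lab).astype(np.uint8)
for v in(155,157,160,163,166,168,172,176,190,200,210,220,230,240,248):
  u=np.where(w[v])[0];print(v,(u.min(),u.max()) if len(u) else '',end='; ')
case=w.copy();case[:192]=0;cn=max(cv2.findContours(case,0,2)[0],key=cv2.contourArea);P=cn[:,0].astype(float);P=P[P[:,1]>193]
e=cv2.fitEllipse(P.astype(np.float32));print('\ncase',e,onz(g,e[0],.025))
"
```

```text
[[105, 131, 115], [101, 126, 111], [123, 120, 105], [148, 147, 119], [151, 147, 122], [152, 146, 121], [150, 146, 120], [80, 81, 65], [154, 152, 126], [146, 147, 120], [152, 151, 123], [120, 115, 93], [133, 135, 115], [95, 113, 101], [105, 131, 115]] [[103, 131, 116], [89, 91, 82], [109, 111, 98], [111, 114, 102], [107, 109, 96], [80, 83, 74], [104, 131, 113]]
[26 25 -3 -1 -4 -6 -4  1 -2  1 -1 -5  2 18 26] [28  2  2  3  2  3 27]
155 (np.int64(315), np.int64(316)); 157 (np.int64(301), np.int64(318)); 160 (np.int64(301), np.int64(319)); 163 (np.int64(301), np.int64(319)); 166 (np.int64(302), np.int64(319)); 168 (np.int64(302), np.int64(320)); 172 (np.int64(302), np.int64(317)); 176 (np.int64(305), np.int64(318)); 190 (np.int64(291), np.int64(337)); 200 (np.int64(284), np.int64(345)); 210 (np.int64(280), np.int64(348)); 220 (np.int64(279), np.int64(349)); 230 (np.int64(282), np.int64(347)); 240 (np.int64(288), np.int64(341)); 248 (np.int64(299), np.int64(331)); 
case ((314.29229736328125, 216.7449493408203), (69.37968444824219, 70.260986328125), 92.77726745605469) [0.60014599 0.24492065 0.025     ]
```

```bash
python3 -c "
from h import *
g=load('w4.png');c=onz(g,(314.3,217),.026);print(c)
for uv in[(309.8,158),(310.2,163),(311.2,168),(311.5,176)]:
  k=onz(g,uv,.020);print(k,np.linalg.norm((k-c)[:2]),np.degrees(np.arctan2(*(k-c)[1::-1])))
row([c[0],c[1],.1],downR(123.5));row([c[0],c[1],.02],downR(123.5))
"
```

```text
[0.60012644 0.24494708 0.026     ]
[0.57420894 0.28236044 0.02      ] 0.045513469949966044 124.7116452995999
[0.57639002 0.27922997 0.02      ] 0.04169813255922296 124.69753358052911
[0.57899216 0.27631041 0.02      ] 0.03781951972378739 123.9741723111853
[0.58231647 0.2710793  0.02      ] 0.0316241655097754 124.27572076567546
row [0.2495 0.0161 0.0096] [-0.0096 -0.0003  0.0002] mm 100.09325824273122 deg 3.4717335120812747
row [0.4495 0.0164 0.0099] [-0.0096 -0.0003  0.0002] mm 179.97624335824833 deg 3.4717335120812747
```

Request:
{"op": "play_rows", "data": {
  "targets": [0.1,0.006,0.008,-0.0119,0,0,0.22,0.012,0.0097,-0.0119,0,0,0.32,0.012,0.0097,-0.0119,0,0,0.4,0.012,0.0097,-0.0119,0,0,0.438,0.012,0.0099,-0.0119,0,0,0.447,0.012,0.0099,-0.0119,0,0,0.447,0.012,0.0099,-0.0119,0,0]
}}

```text
clock: 6.95
position: [0.6019, 0.2426, 0.0219]
ee_rot: [-112.5, 89.9, -78.3]
wrist_force: [-0.0, 0.2, 0.3]
grip_width: 0.999
```

```bash
python3 -c "
from h import *
row([.601,.2435,.02],downR(124.3));print(read_state()['wrist_force'],pose()[0])
"
```

```text
row [ 0.0048  0.0033 -0.0006] [-0.0002 -0.0001  0.0003] mm 2.3443711482274554 deg 0.1412685898508051
[-0.02623632  0.20002124  0.28686103] [0.6019444  0.24256376 0.02193071]
```

Request:
{"op": "play_rows", "data": {
  "targets": [0.003,0.002,0,0,0,0,0.003,0.002,0,0,0,0,0.003,0.002,0,0,0,0,0.003,0.002,0,0,0,0,0.003,0.002,0,0,0,0,0.003,0.002,0,0,0,0,0.003,0.002,0,0,0,0],
  "hand": 0,
  "newtons": 40
}}

```text
clock: 7.65
position: [0.6027, 0.2435, 0.0228]
ee_rot: [-56.3, 89.8, -22.1]
wrist_force: [-1.2, 0.1, 6.8]
grip_width: 0.659
```

Request:
{"op": "play_rows", "data": {
  "targets": [-0.05,0,0,0,0,0,-0.15,0,0,0,0,0,-0.27,0,0,0,0,0,-0.38,0,0,0,0,0,-0.45,0,0,0,0,0,-0.45,0,0,0,0,0]
}}

```text
clock: 8.25
position: [0.6051, 0.2448, 0.2088]
ee_rot: [-19.3, 89.3, 15.0]
wrist_force: [1.1, -0.1, -1.5]
grip_width: 0.665
```

```bash
python3 -c "
from h import *
s=read_state();print(s['grip_width']*85,s['wrist_force'],pose()[0]);g=shot('wrist','w5.png')
im=g['image'];p,R0=pose()
for n,q in [('top centre',(-.003,0,0)),('end top',(.0045,.049,0)),('tcp',(0,0,0))]: print(n,proj(g,p+R0.apply(q)))
"
```

```text
56.54188271029062 [ 1.08936115 -0.07452493 -1.49157379] [0.6050741  0.24483672 0.20877378]
top centre [304.30963606 339.72071372]
end top [304.03219167 205.18615584]
tcp [304.37463894 335.44657732]
```

View pics/w5.png

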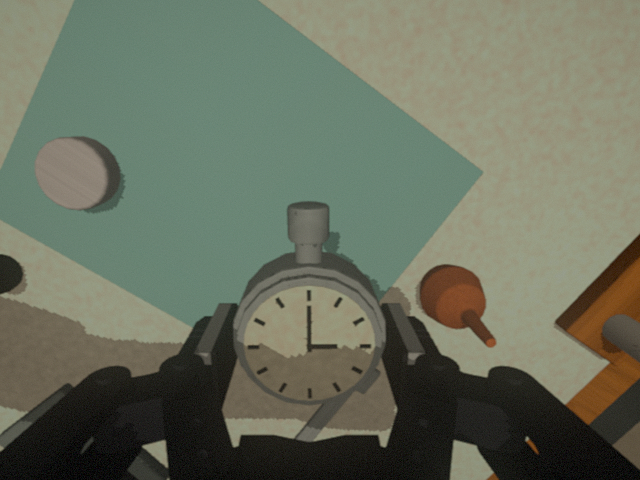

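Image w5: the watch is held with the dial at about (310,343), the crown at (308,205), and opening 56.5 mm.

```bash
sed -i 's/YAW=162.5/YAW=162.4/' h.py
cat >> h.py <<'E'
def camtool():
    g=load('wrist0.png');V=g['view'];Rc=V[:3,:3].T;c=-Rc@V[:3,3]
    p=np.array([.26171225,.59433609,.24738511]);R0=R.from_euler('xyz',[-175.73253725,89.90065919,-109.49162343],degrees=True)
    return g['mtx'],R0.inv().apply(c-p),R0.as_matrix().T@Rc
def intool(uv,x):
    K,c,Rc=camtool();d=Rc@np.linalg.inv(K)@[uv[0],uv[1],1];return c+d*(x-c[0])/d[0]
E
python3 -c "
from h import *
im=load('w5.png')['image'].astype(int)
d=im[:,:,1]-im[:,:,0];w=(d<12)
for v in(204,207,212,218,225,235,245,252,256): 
  u=[x for x in range(309,380) if not w[v,x]][:1];l=[x for x in range(308,230,-1) if not w[v,x]][:1];print(v,l,u,end=' ')
m=((im[:,:,0]>100)&(d<10)&(im[:,:,0]-im[:,:,2]>18)).astype(np.uint8)
m[:280]=0;m[342:]=0;
for v in (290,300,310,320,330,335):
  r=np.where(m[v,232:390])[0]+232;print(v,r.min(),r.max())
for c in [(309.5,344),(310,343)]: print(intool(c,-.004))
for k in [(308,207),(308,218),(308,235)]: print(intool(k,.0005))
row(bedpt(.005,0,.12),bedR());print(read_state()['qpos'])
"
```

```text
204 [290] [326] 207 [287] [329] 212 [287] [329] 218 [287] [329] 225 [287] [329] 235 [288] [329] 245 [294] [322] 252 [293] [324] 256 [280] [339] 290 282 389
300 264 389
310 255 362
320 249 370
330 245 373
335 244 374
[-0.004       0.00109202  0.00045299]
[-0.004       0.0015022   0.00063218]
[ 5.00000000e-04  5.02468224e-02 -9.28600752e-05]
[ 5.00000000e-04  4.64948038e-02 -9.36777388e-05]
[ 5.00000000e-04  4.05646547e-02 -9.49700743e-05]
row [ 0.0352 -0.8208 -0.4603] [-0.1033  0.0286  0.0811] mm 376.66815552539765 deg 48.395503503572186
[-33.84105706  33.41755661  11.31723246  91.02088704  -7.35953945
  55.86480046  13.9763474 ]
```

Request:
{"op": "play_rows", "data": {
  "targets": [0.035,-0.82,-0.46,-0.1033,0.0286,0.0811,0.035,-0.82,-0.46,-0.1033,0.0286,0.0811,0.035,-0.82,-0.46,-0.1033,0.0286,0.0811,0.035,-0.82,-0.46,-0.1033,0.0286,0.0811,0.035,-0.82,-0.46,-0.1033,0.0286,0.0811,0.035,-0.82,-0.46,-0.1033,0.0286,0.0811,0.035,-0.82,-0.46,-0.1033,0.0286,0.0811,0.035,-0.82,-0.46,-0.1033,0.0286,0.0811,0.035,-0.82,-0.46,-0.1033,0.0286,0.0811,0.035,-0.82,-0.46,-0.1033,0.0286,0.0811,0.035,-0.82,-0.46,-0.1033,0.0286,0.0811]
}}

```text
clock: 9.4
position: [0.6358, -0.1282, 0.1907]
ee_rot: [89.8, 59.9, 162.3]
wrist_force: [0.9, 0.4, -1.3]
grip_width: 0.658
```

```bash
python3 -c "
from h import *
g=shot('wrist','w6.png');s=read_state();print(s['grip_width']*85,s['wrist_force'],pose()[0])
row(bedpt(.005,0,.12),bedR());row(bedpt(.005,0,.030),bedR())
"
```

```text
55.72115829450091 [ 0.06834819  0.86883103 -2.17940323] [ 0.63593765 -0.12805701  0.19104192]
row [-0.002  -0.0015 -0.006 ] [ 0.0004  0.0001 -0.0002] mm 2.6069940182121276 deg 0.17528303680542423
row [ 0.223  -0.0017 -0.0062] [ 0.0004  0.0001 -0.0002] mm 89.254948444602 deg 0.17528303680542423
```

View pics/w6.png

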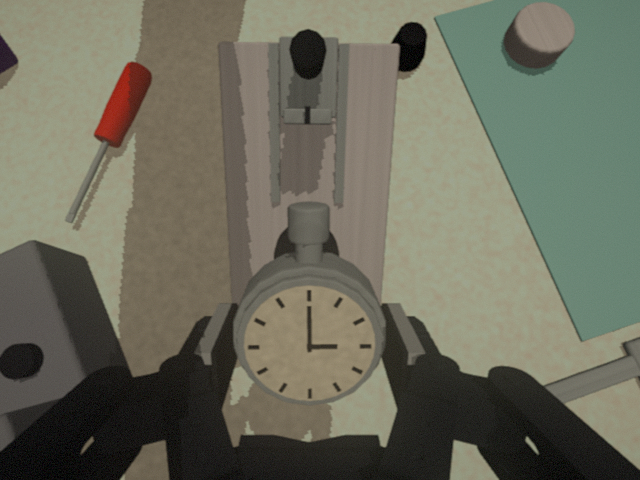

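```bash
python3 -c "
from h import *
print('rib',intool((307.3,115),.095),'knobtop',intool((308.5,66),.079),'bed top edge',intool((220,44),.134),intool((397,44),.134))
print('dial',intool((309.5,343),-.004))
im=load('w6.png')['image'];m=(im.max(2)<45).astype(int)
for v in(110,113,116,119,122): print(v,np.where(m[v,285:335])[0]+285)
r=read_state();d=pose()[0]-PAD;X,Y,Z=bed(YAW);print(d@X,d@Y,d@Z)
"
```

```text
rib [ 0.095       0.08093989 -0.0008293 ] knobtop [ 0.079       0.1031892  -0.00014105] bed top edge [ 0.134       0.1224152  -0.05392228] [0.134      0.12245608 0.05331818]
dial [-0.004       0.00150195  0.0004526 ]
110 [306 307 308]
113 [305 306 307 308]
116 [306 307 308]
119 [305 306 307 308]
122 [305 306 307 308]
0.005588260260509098 -0.0024171048322100147 0.11922027446687532
```

Request:
{"op": "play_rows", "data": {
  "targets": [0.08,0,-0.0018,0,0,0,0.16,0,-0.0018,0,0,0,0.21,0,-0.0018,0,0,0,0.228,0,-0.0018,0,0,0,0.228,0,-0.0018,0,0,0]
}}

```text
clock: 9.95
position: [0.5918, -0.1136, 0.1118]
ee_rot: [89.8, 59.8, 162.4]
wrist_force: [0.8, -0.0, -1.4]
grip_width: 0.659
```

```bash
cat >> h.py <<'E'
def st():
    s=read_state();X,Y,Z=bed(YAW);d=pose()[0]-PAD;f=np.array(s['wrist_force'])
    print('t',s['clock'],'bed mm',np.round([d@X*1e3,d@Y*1e3,d@Z*1e3],1),'F bed',np.round([f@X,f@Y,f@Z],1),'open',round(s['grip_width']*85,1),'rotvec err deg',(bedR().inv()*pose()[1]).as_rotvec(degrees=True).round(2))
E
python3 -c "
from h import *
st()"
```

```text
t 9.95 bed mm [ 6.2 -2.8 27.4] F bed [-1.3 -0.2 -0.9] open 56.0 rotvec err deg [-0.25 -0.    0.16]
```

Lowering the last few mm in small steps.

Request:
{"op": "play_rows", "data": {
  "targets": [0.006,0,0,0,0,0,0.012,0,0,0,0,0,0.015,0,0,0,0,0,0.017,0,0,0,0,0,0.017,0,0,0,0,0]
}}

```text
clock: 10.45
position: [0.5892, -0.1127, 0.1068]
ee_rot: [89.7, 59.9, 162.3]
wrist_force: [1.9, 0.5, 3.7]
grip_width: 0.661
```

```bash
python3 -c "
from h import *
st()"
```

```text
t 10.45 bed mm [ 6.1 -3.  21.7] F bed [ 0.4 -1.1  4.1] open 56.2 rotvec err deg [-0.25 -0.03  0.07]
```

Request:
{"op": "play_rows", "data": {
  "targets": [0,-0.004,0,0,0,0,0,-0.008,0,0,0,0,0,-0.012,0,0,0,0,0,-0.012,0,0,0,0]
}}

```text
clock: 10.85
position: [0.5934, -0.114, 0.1043]
ee_rot: [89.7, 59.9, 162.3]
wrist_force: [0.9, 0.4, 1.9]
grip_width: 0.663
```

```bash
python3 -c "
from h import *
st()"
```

```text
t 10.85 bed mm [ 1.  -2.9 21.7] F bed [ 0.3 -0.7  2. ] open 56.4 rotvec err deg [-0.25 -0.03  0.06]
```

Request:
{"op": "play_rows", "data": {
  "targets": [0,-0.003,0,0,0,0,0,-0.006,0,0,0,0,0,-0.006,0,0,0,0]
}}

```text
clock: 11.15
position: [0.5955, -0.1147, 0.1031]
ee_rot: [89.7, 59.9, 162.3]
wrist_force: [0.8, -1.2, 0.8]
grip_width: 0.661
```

```bash
python3 -c "
from h import *
st()"
```

```text
t 11.15 bed mm [-1.5 -2.9 21.7] F bed [-0.6  0.8  1.3] open 56.2 rotvec err deg [-0.24 -0.03  0.06]
```

Request:
{"op": "play_rows", "data": {
  "targets": [0.002,-0.003,0,0,0,0,0.002,-0.006,0,0,0,0,0.002,-0.006,0,0,0,0]
}}

```text
clock: 11.45
position: [0.5962, -0.1149, 0.1025]
ee_rot: [89.7, 59.8, 162.3]
wrist_force: [-3.3, 0.1, 9.6]
grip_width: 0.659
```

```bash
python3 -c "
from h import *
st()"
```

```text
t 11.45 bed mm [-2.5 -2.9 21.7] F bed [7.5 0.9 6.7] open 56.0 rotvec err deg [-0.26 -0.03  0.23]
```

Request:
{"op": "play_rows", "data": {
  "targets": [0,-0.003,0,0,0,0,0,-0.006,0,0,0,0,0,-0.006,0,0,0,0]
}}

```text
clock: 11.75
position: [0.5964, -0.1149, 0.1025]
ee_rot: [89.7, 59.4, 162.4]
wrist_force: [-6.5, 2.6, 11.3]
grip_width: 0.662
```

```bash
python3 -c "
from h import *
st()"
```

```text
t 11.75 bed mm [-2.6 -3.  21.7] F bed [11.7 -0.6  6.3] open 56.3 rotvec err deg [-0.28 -0.02  0.56]
```

Request:
{"op": "play_rows", "data": {
  "targets": [0,0,0,0,0,0,0,0,0,0,0,0,0,0,0,0,0,0,0,0,0,0,0,0,0,0,0,0,0,0,-0.03,0,0,0,0,0,-0.1,0,0,0,0,0,-0.2,0,0,0,0,0,-0.28,0,0,0,0,0,-0.28,0,0,0,0,0],
  "hand": 100
}}

```text
clock: 12.75
position: [0.6544, -0.1334, 0.2038]
ee_rot: [89.6, 60.0, 162.3]
wrist_force: [0.1, -0.1, 1.1]
grip_width: 1.001
```

```bash
python3 -c "
from h import *
st();g=shot('wrist','w7.png')
im=g['image'][20:420,150:470,::-1];cv2.imwrite('pics/w7c.png',cv2.resize(im,(480,600),interpolation=cv2.INTER_CUBIC))"
```

```text
t 12.75 bed mm [ -4.7  -2.9 139.9] F bed [0.4 0.1 1. ] open 85.1 rotvec err deg [-0.29 -0.06  0.02]
```

View pics/w7c.png

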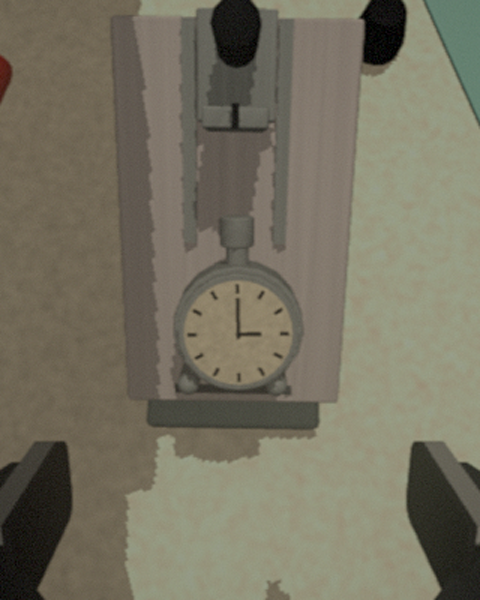

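Crop w7c: the watch rests by the pins at (187,383) and (279,383), with the crown at (236,230) and the rib at (235,116). The dial looks slightly right of the pins' midpoint, so I'll check that numerically.

```bash
python3 -c "
from h import *
g=load('w7.png');im=g['image'].astype(int)
def sh(r):print(r)
# column profiles
for v in (163,168,172,176,180,190): print(v,im[v,290:330].sum(1).tolist()) 
for v in (267,270,273,276,279): print(v,im[v,262:350].sum(1).tolist())
"
```

```text
163 [261, 259, 271, 276, 267, 262, 264, 266, 258, 262, 264, 258, 250, 266, 248, 261, 257, 253, 253, 251, 256, 262, 251, 257, 262, 270, 303, 333, 354, 348, 363, 357, 355, 355, 355, 353, 357, 354, 365, 358]
168 [260, 262, 265, 268, 264, 243, 205, 201, 214, 226, 254, 256, 265, 275, 277, 284, 293, 302, 297, 300, 287, 292, 293, 282, 280, 271, 265, 246, 233, 294, 355, 353, 358, 356, 362, 363, 363, 356, 360, 364]
172 [339, 310, 278, 271, 275, 244, 215, 204, 219, 235, 254, 259, 265, 285, 280, 290, 296, 301, 286, 290, 298, 283, 296, 282, 287, 271, 266, 245, 226, 289, 349, 357, 356, 352, 354, 361, 359, 357, 355, 319]
176 [354, 355, 357, 356, 338, 309, 232, 203, 224, 240, 246, 251, 264, 270, 267, 280, 285, 287, 291, 285, 284, 281, 278, 278, 264, 254, 245, 238, 233, 293, 348, 356, 357, 358, 354, 361, 357, 362, 359, 355]
180 [351, 349, 351, 360, 356, 344, 292, 212, 214, 221, 234, 259, 258, 272, 286, 279, 268, 284, 282, 289, 276, 271, 279, 266, 266, 256, 241, 229, 214, 282, 349, 363, 348, 356, 357, 363, 366, 355, 356, 360]
190 [345, 347, 343, 360, 354, 347, 351, 341, 356, 346, 294, 221, 220, 264, 
[... 1654 characters left out ...]
 282, 297, 294, 301, 306, 302, 316, 332, 317, 339, 341, 336, 327, 308, 311, 309, 306, 294, 298, 295, 274, 282, 284, 284, 272, 254, 239, 211, 213, 197, 210, 221, 227, 240, 282, 332, 334, 328, 312, 306, 290, 278, 295, 328, 333, 345, 348, 339, 354, 355, 346]
279 [343, 340, 339, 335, 282, 166, 143, 188, 218, 247, 261, 269, 284, 269, 277, 272, 259, 250, 231, 188, 154, 146, 152, 145, 158, 159, 152, 144, 159, 152, 156, 139, 148, 143, 142, 155, 157, 183, 199, 207, 198, 210, 223, 227, 238, 249, 253, 249, 236, 239, 232, 222, 215, 211, 189, 193, 176, 165, 163, 165, 168, 150, 147, 148, 170, 162, 200, 209, 228, 249, 282, 306, 307, 289, 294, 286, 273, 263, 224, 198, 207, 234, 299, 337, 346, 346, 353, 362]
```

```bash
python3 -c "
from h import *
g=load('w7.png');im=g['image'].astype(int).sum(2)
print('case rows');
for v in (225,235,240,245,250): print(v,im[v,258:275].tolist(),im[v,342:358].tolist())
gray=cv2.cvtColor(g['image'],cv2.COLOR_RGB2GRAY)
c=cv2.HoughCircles(gray[180:300,240:380],cv2.HOUGH_GRADIENT_ALT,1,20,param1=150,param2=.6,minRadius=30,maxRadius=50);print('circ',None if c is None else c+np.array([240,180,0]))
m=((gray>105)&(g['image'][:,:,0].astype(int)-g['image'][:,:,2]>20)).astype(np.uint8);m[:200]=0;m[285:]=0;m[:,:268]=0;m[:,351:]=0
# bed edges
for v in (60,100,140,180,220,260,280):
  r=im[v].astype(float);print(v,'L',r[222:242].astype(int).tolist(),'R',r[376:398].astype(int).tolist())
"
```

```text
case rows
225 [351, 347, 343, 349, 346, 342, 349, 354, 345, 308, 273, 280, 301, 280, 287, 286, 291] [293, 294, 275, 287, 294, 299, 282, 287, 320, 366, 362, 362, 352, 359, 352, 341]
235 [348, 346, 359, 356, 348, 350, 348, 313, 269, 288, 292, 291, 299, 303, 309, 344, 373] [385, 378, 343, 299, 287, 294, 289, 282, 289, 298, 345, 349, 356, 352, 347, 352]
240 [351, 351, 359, 346, 345, 351, 346, 308, 265, 257, 267, 273, 298, 299, 329, 361, 362] [375, 388, 367, 316, 295, 292, 294, 301, 299, 279, 312, 350, 351, 347, 345, 352]
245 [352, 348, 351, 342, 349, 350, 347, 321, 287, 253, 248, 257, 289, 297, 318, 350, 366] [379, 384, 360, 305, 296, 286, 272, 274, 285, 322, 352, 355, 340, 351, 362, 353]
250 [351, 340, 350, 343, 345, 345, 343, 326, 265, 244, 239, 246, 286, 298, 297, 325, 358] [370, 353, 310, 290, 292, 289, 273, 294, 320, 355, 357, 343, 349, 347, 349, 355]
circ [[[309.         239.          41.47178268]]]
60 L [307, 307, 268, 241, 252, 268, 275, 263, 274, 266, 261, 268, 262, 265, 265, 260, 269, 267, 260, 248] R [345, 345, 350, 349, 351, 351, 350, 353, 356, 364, 363, 355, 359, 352, 306, 2
[... 646 characters left out ...]
 438, 424, 428, 429, 428, 427, 438, 424]
220 L [296, 295, 294, 299, 304, 302, 287, 291, 287, 275, 261, 256, 259, 264, 260, 263, 254, 265, 259, 259] R [349, 353, 341, 340, 384, 431, 435, 437, 426, 414, 416, 419, 420, 416, 427, 423, 422, 433, 426, 432, 431, 442]
260 L [295, 289, 293, 292, 290, 283, 277, 284, 292, 291, 288, 276, 250, 257, 252, 266, 264, 262, 272, 254] R [330, 375, 423, 428, 421, 421, 416, 416, 431, 433, 429, 426, 430, 426, 431, 426, 429, 430, 438, 427, 436, 436]
280 L [297, 303, 296, 301, 300, 295, 297, 290, 293, 290, 289, 286, 266, 246, 249, 266, 249, 268, 257, 258] R [387, 415, 412, 423, 419, 423, 423, 425, 429, 428, 425, 429, 426, 433, 436, 428, 429, 433, 437, 430, 428, 433]
```

The watch sits about 2.4 mm off the bed's midline and is turned about 1.8° from it, because the bed's yaw is slightly below my first estimate. I'll regrasp and correct it.

Request:
{"op": "play_rows", "data": {
  "targets": [0.1,0.005,-0.001,0,0,0,0.2,0.005,-0.001,0,0,0,0.27,0.005,-0.001,0,0,0,0.29,0.005,-0.001,0,0,0,0.2955,0.005,-0.001,0,0,0,0.2955,0.005,-0.001,0,0,0]
}}

```text
clock: 13.4
position: [0.5952, -0.115, 0.1011]
ee_rot: [89.6, 59.9, 162.3]
wrist_force: [0.9, 0.5, -0.3]
grip_width: 0.996
```

```bash
python3 -c "
from h import *
st()"
```

```text
t 13.4 bed mm [-2.3 -2.6 20. ] F bed [-0.8 -0.7  0.1] open 84.6 rotvec err deg [-0.28 -0.05  0.15]
```

Request:
{"op": "play_rows", "data": {
  "targets": [0,0,0,0,0,0,0,0,0,0,0,0,0,0,0,0,0,0,0,0,0,0,0,0,0,0,0,0,0,0,0,0,0,0,0,0],
  "hand": 0,
  "newtons": 40
}}

```text
clock: 14.0
position: [0.5967, -0.1155, 0.1025]
ee_rot: [89.6, 60.0, 162.3]
wrist_force: [1.9, -2.0, 5.8]
grip_width: 0.658
```

```bash
python3 -c "
from h import *
st()"
```

```text
t 14.0 bed mm [-3.  -2.6 21.9] F bed [0.8 1.3 6.2] open 55.9 rotvec err deg [-0.28 -0.07 -0.04]
```

Request:
{"op": "play_rows", "data": {
  "targets": [-0.004,0.004,0,0,0,0,-0.005,0.008,0,0,0,0,-0.005,0.008,-0.003,0.0025,0,0,-0.005,0.008,-0.006,0.005,0,0,-0.003,0.008,-0.006,0.005,0,0,0.0,0.008,-0.006,0.005,0,0,0.001,0.008,-0.006,0.005,0,0]
}}

```text
clock: 14.7
position: [0.5933, -0.1171, 0.1041]
ee_rot: [91.4, 60.1, 162.3]
wrist_force: [0.6, -0.9, 3.5]
grip_width: 0.659
```

```bash
python3 -c "
from h import *
st()"
```

```text
t 14.7 bed mm [ 0.2  0.  22. ] F bed [1.  0.7 3.5] open 56.0 rotvec err deg [ 1.53 -0.06 -0.07]
```

Request:
{"op": "play_rows", "data": {
  "targets": [0,-0.003,0,0,0,0,0,-0.006,0,0,0,0,0,-0.008,0,0,0,0,0,-0.01,0,0,0,0,0,-0.01,0,0,0,0]
}}

```text
clock: 15.2
position: [0.5967, -0.1182, 0.102]
ee_rot: [91.4, 60.1, 162.3]
wrist_force: [0.0, 0.5, 0.7]
grip_width: 0.657
```

```bash
python3 -c "
from h import *
st()"
```

```text
t 15.2 bed mm [-4. -0. 22.] F bed [ 0.5 -0.5  0.6] open 55.8 rotvec err deg [ 1.52 -0.07 -0.08]
```

Request:
{"op": "play_rows", "data": {
  "targets": [0,-0.003,0,0,0,0,0,-0.005,0,0,0,0,0,-0.005,0,0,0,0]
}}

```text
clock: 15.5
position: [0.5973, -0.1183, 0.1017]
ee_rot: [91.4, 59.9, 162.3]
wrist_force: [-5.0, 0.4, 6.0]
grip_width: 0.655
```

```bash
python3 -c "
from h import *
st()"
```

```text
t 15.5 bed mm [-4.7 -0.  21.9] F bed [7.2 1.1 2.7] open 55.6 rotvec err deg [ 1.52 -0.07  0.12]
```

Request:
{"op": "play_rows", "data": {
  "targets": [0,-0.004,0,0,0,0,0,-0.007,0,0,0,0,0,-0.007,0,0,0,0]
}}

```text
clock: 15.8
position: [0.5975, -0.1183, 0.1016]
ee_rot: [91.4, 59.5, 162.3]
wrist_force: [-7.7, 1.2, 11.1]
grip_width: 0.659
```

```bash
python3 -c "
from h import *
st()"
```

```text
t 15.8 bed mm [-4.8 -0.1 22. ] F bed [12.2  1.2  5.7] open 56.0 rotvec err deg [ 1.51 -0.06  0.51]
```

Pins contacted at -4.8 mm, about 2 mm deeper than before, as expected for a centred watch. Releasing and checking.

Request:
{"op": "play_rows", "data": {
  "targets": [0,0,0,0,0,0,0,0,0,0,0,0,0,0,0,0,0,0,0,0,0,0,0,0,0,0,0,0,0,0,-0.03,0,0,0,0,0,-0.1,0,0,0,0,0,-0.2,0,0,0,0,0,-0.28,0,0,0,0,0,-0.28,0,0,0,0,0],
  "hand": 100
}}

```text
clock: 16.8
position: [0.6554, -0.1369, 0.203]
ee_rot: [91.3, 60.0, 162.2]
wrist_force: [-0.5, -0.3, 0.5]
grip_width: 0.998
```

```bash
python3 -c "
from h import *
st();g=shot('wrist','w8.png');im=g['image'].astype(int).sum(2)
gray=cv2.cvtColor(g['image'],cv2.COLOR_RGB2GRAY)
c=cv2.HoughCircles(gray[180:300,240:380],cv2.HOUGH_GRADIENT_ALT,1,20,param1=150,param2=.6,minRadius=30,maxRadius=50);print('circ',None if c is None else c+np.array([240,180,0]))
cv2.imwrite('pics/w8c.png',cv2.resize(g['image'][20:320,190:430,::-1],(480,600),interpolation=cv2.INTER_CUBIC))"
```

```text
t 16.8 bed mm [-6.800e+00  1.000e-01  1.402e+02] F bed [0.6 0.4 0.3] open 84.8 rotvec err deg [ 1.51 -0.12 -0.05]
circ [[[309.         241.          43.53159332]
  [309.         241.          36.06100082]]]
```

View pics/w8c.png

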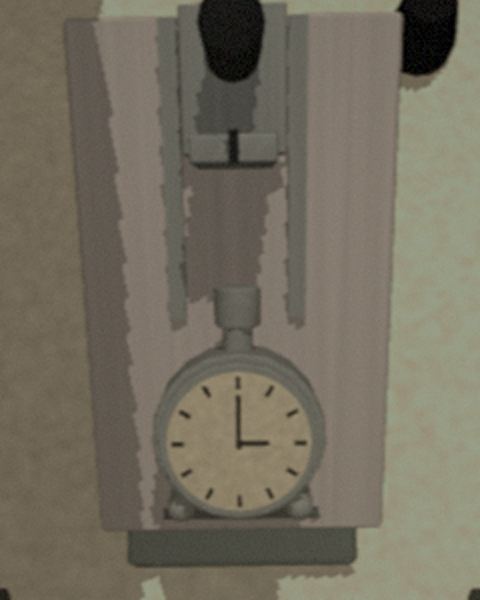

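Crop w8c: the dial at (239,443) is centred between the pins at (180,508) and (300,507). The crown at (237.5,305) lies on the line to the rib at (233,146) within about 0.5°. Now the jaw.

```bash
sed -i 's/YAW=162.4/YAW=161.9/; s/^PAD=.*;/X0=bed(161.9)[0];PAD=np.array([.583,-.1138,.085])-.0038*X0*[1,1,0];/' h.py; python3 -c "
from h import *
st();row(bedpt(.119,0,.10),bedR())
g=load('w8.png');print('rib',proj(g,bedpt(.088,0,.025)),'knobtop',proj(g,bedpt(.119,0,.041)),'pad',proj(g,bedpt(0,0,.024)))"
```

```text
t 16.85 bed mm [ -3.6  -0.5 135.6] F bed [-0.5  0.  -0.4] open 84.9 rotvec err deg [1.08 0.16 0.17]
row [ 0.09    0.3062 -0.0068] [-0.003  -0.0004 -0.0005] mm 127.69442092193044 deg 1.1081586710760132
rib [305.59876321  95.28375088] knobtop [303.90992396  28.775424  ] pad [308.54676986 240.31328793]
```

Request:
{"op": "play_rows", "data": {
  "targets": [0.0,0.1,-0.004,-0.003,0,0,0.0,0.2,-0.0055,-0.003,0,0,0.03,0.29,-0.0055,-0.003,0,0,0.07,0.305,-0.0055,-0.003,0,0,0.09,0.305,-0.0055,-0.003,0,0,0.09,0.305,-0.0055,-0.003,0,0]
}}

```text
clock: 17.45
position: [0.5353, -0.0978, 0.2296]
ee_rot: [90.3, 59.7, 162.3]
wrist_force: [-0.7, 0.9, 0.3]
grip_width: 0.998
```

```bash
python3 -c "
from h import *
st();row(bedpt(.118,-.0005,.028),bedR());g=shot('wrist','w9.png')
im=g['image'];m=(im.max(2)<50).astype(np.uint8);m[:120]=0;m[330:]=0;m[:,:270]=0;m[:,350:]=0
for v in range(180,330,12):
  u=np.where(m[v])[0];print(v,(u.min(),u.max()) if len(u) else '',end=' ')
print(proj(g,bedpt(.119,0,.041)),proj(g,bedpt(.119,0,-.004)))"
```

```text
t 17.45 bed mm [118.8  -0.4  98.5] F bed [ 1.  -0.6 -0.2] open 84.8 rotvec err deg [0.   0.18 0.34]
row [ 0.1761 -0.003   0.0007] [-0.     -0.0005 -0.0009] mm 70.45618691575935 deg 0.3815593714625421
180  192  204  216  228  240  252 (np.int64(298), np.int64(322)) 264 (np.int64(295), np.int64(324)) 276 (np.int64(294), np.int64(325)) 288 (np.int64(297), np.int64(323)) 300  312 (np.int64(308), np.int64(311)) 324 (np.int64(308), np.int64(311)) [308.42238892 280.49491506] [308.87694286 252.74310323]
```

Request:
{"op": "play_rows", "data": {
  "targets": [0.09,-0.003,0.001,0,0,0,0.15,-0.003,0.001,0,0,0,0.175,-0.003,0.001,0,0,0,0.175,-0.003,0.001,0,0,0]
}}

```text
clock: 17.9
position: [0.5033, -0.0872, 0.168]
ee_rot: [90.4, 59.6, 162.3]
wrist_force: [0.8, -0.4, 1.4]
grip_width: 0.997
```

Request:
{"op": "play_rows", "data": {
  "targets": [0,0,0,0,0,0,0,0,0,0,0,0,0,0,0,0,0,0,0,0,0,0,0,0,0,0,0,0,0,0,0,0,0,0,0,0,0,0,0,0,0,0,0,0,0,0,0,0],
  "hand": 0,
  "newtons": 25
}}

```text
clock: 18.7
position: [0.5037, -0.0873, 0.1684]
ee_rot: [90.3, 59.7, 162.3]
wrist_force: [0.9, -0.9, 4.3]
grip_width: 0.199
```

```bash
python3 -c "
from h import *
st()"
```

```text
t 18.7 bed mm [117.   -0.6  28.8] F bed [1.1 0.6 4.3] open 16.9 rotvec err deg [0.02 0.18 0.35]
```

Pushing down: about 32 mm first, then small steps until contact.

Request:
{"op": "play_rows", "data": {
  "targets": [0,-0.02,0,0,0,0,0,-0.04,0,0,0,0,0,-0.06,0,0,0,0,0,-0.07,0,0,0,0,0,-0.078,0,0,0,0,0,-0.08,0,0,0,0,0,-0.08,0,0,0,0]
}}

```text
clock: 19.4
position: [0.5308, -0.0962, 0.152]
ee_rot: [90.3, 59.7, 162.2]
wrist_force: [3.3, -1.7, 3.1]
grip_width: 0.202
```

```bash
python3 -c "
from h import *
st()"
```

```text
t 19.4 bed mm [84.1 -0.5 28.8] F bed [-1.7  0.6  4.5] open 17.1 rotvec err deg [0.03 0.18 0.28]
```

Request:
{"op": "play_rows", "data": {
  "targets": [0,-0.003,0,0,0,0,0,-0.005,0,0,0,0,0,-0.005,0,0,0,0]
}}

```text
clock: 19.7
position: [0.5326, -0.0968, 0.1509]
ee_rot: [90.3, 59.7, 162.2]
wrist_force: [1.1, -1.6, 3.3]
grip_width: 0.203
```

```bash
python3 -c "
from h import *
st()"
```

```text
t 19.7 bed mm [81.8 -0.5 28.8] F bed [0.3 1.2 3.6] open 17.3 rotvec err deg [0.04 0.17 0.26]
```

Request:
{"op": "play_rows", "data": {
  "targets": [0,-0.002,0,0,0,0,0,-0.003,0,0,0,0,0,-0.003,0,0,0,0]
}}

```text
clock: 20.0
position: [0.5336, -0.0971, 0.1503]
ee_rot: [90.3, 59.7, 162.2]
wrist_force: [0.7, -0.6, 4.5]
grip_width: 0.201
```

```bash
python3 -c "
from h import *
st()"
```

```text
t 20.0 bed mm [80.7 -0.5 28.8] F bed [1.5 0.4 4.3] open 17.1 rotvec err deg [0.04 0.17 0.27]
```

Request:
{"op": "play_rows", "data": {
  "targets": [0,-0.002,0,0,0,0,0,-0.003,0,0,0,0,0,-0.003,0,0,0,0]
}}

```text
clock: 20.3
position: [0.5337, -0.0972, 0.1502]
ee_rot: [90.3, 59.6, 162.3]
wrist_force: [-1.3, -0.1, 8.9]
grip_width: 0.202
```

```bash
python3 -c "
from h import *
st()"
```

```text
t 20.3 bed mm [80.5 -0.5 28.8] F bed [5.4 0.5 7.1] open 17.2 rotvec err deg [0.03 0.18 0.42]
```

Request:
{"op": "play_rows", "data": {
  "targets": [0,-0.003,0,0,0,0,0,-0.004,0,0,0,0,0,-0.004,0,0,0,0]
}}

```text
clock: 20.6
position: [0.5337, -0.0971, 0.1502]
ee_rot: [90.3, 59.4, 162.3]
wrist_force: [-2.8, 0.8, 9.9]
grip_width: 0.202
```

```bash
python3 -c "
from h import *
st()"
```

```text
t 20.6 bed mm [80.5 -0.5 28.8] F bed [7.5 0.1 7.1] open 17.2 rotvec err deg [0.02 0.19 0.63]
```

Request:
{"op": "play_rows", "data": {
  "targets": [0,0,0,0,0,0,0,0,0,0,0,0,0,0,0,0,0,0,0,0,0,0,0,0,0,0,0,0,0,0,-0.03,0,0,0,0,0,-0.1,0,0,0,0,0,-0.2,0,0,0,0,0,-0.28,0,0,0,0,0,-0.28,0,0,0,0,0],
  "hand": 100
}}

```text
clock: 21.6
position: [0.5917, -0.1157, 0.251]
ee_rot: [90.2, 59.9, 162.2]
wrist_force: [0.2, 0.3, -0.8]
grip_width: 1.001
```

```bash
python3 -c "
from h import *
st();g=shot('wrist','w10.png')
cv2.imwrite('pics/w10c.png',cv2.resize(g['image'][120:420,190:430,::-1],(480,600),interpolation=cv2.INTER_CUBIC))
print(read_state()['qpos']);row([.56,-.375,.20],downR(161.9))"
```

```text
t 21.6 bed mm [ 78.1  -0.9 146.5] F bed [-0.5 -0.4 -0.7] open 85.1 rotvec err deg [0.02 0.13 0.11]
[ 7.35876696 44.52948665  3.12994243 70.06763674 -6.05751004 95.58847827
 83.13226305]
row [ 0.0409 -0.1744 -0.6405] [ 0.     -0.0004 -0.0843] mm 266.01455977736254 deg 30.33211152701959
```

View pics/w10c.png

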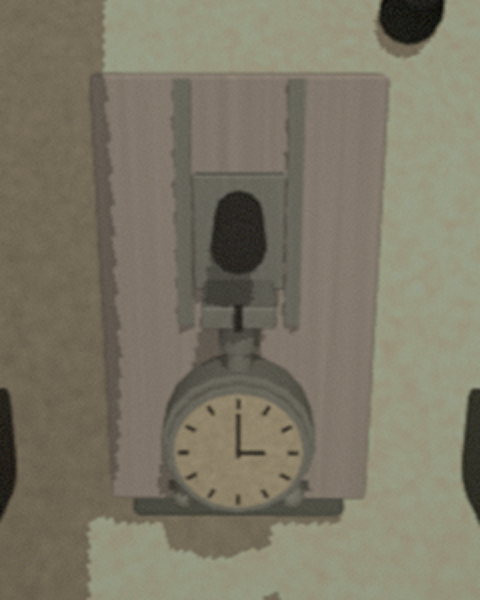

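Crop w10c: the jaw face rests on the crown at (238,335), with the rib at (238,317), the dial at (238,452), and the pins visible on both sides. Now the grey machine's button.

Request:
{"op": "play_rows", "data": {
  "targets": [0.041,-0.174,-0.64,0,0,-0.0843,0.041,-0.174,-0.64,0,0,-0.0843,0.041,-0.174,-0.64,0,0,-0.0843,0.041,-0.174,-0.64,0,0,-0.0843,0.041,-0.174,-0.64,0,0,-0.0843,0.041,-0.174,-0.64,0,0,-0.0843,0.041,-0.174,-0.64,0,0,-0.0843,0.041,-0.174,-0.64,0,0,-0.0843],
  "hand": 0
}}

```text
clock: 22.45
position: [0.5601, -0.373, 0.1993]
ee_rot: [126.1, 89.9, -161.9]
wrist_force: [1.2, 0.7, 0.7]
grip_width: 0.002
```

```bash
python3 -c "
from h import *
s=read_state();print(s['grip_width'],pose()[0],s['ee_rot']);g=shot('wrist','w11.png')
im=g['image'].astype(int);pp=proj(g,[.56,-.375,.078]);print('pred',pp)
gray=im.sum(2);m=((gray>330)).astype(np.uint8)
n,L,S,C=cv2.connectedComponentsWithStats(m)
for i in range(1,n):
  if S[i,4]>200 and abs(C[i]-pp).max()<90: print(S[i],C[i],onz(g,C[i],.078))
print(im[int(pp[1]),int(pp[0])])
row([.56,-.375,.10],downR(161.9))"
```

```text
0.0022830286628335392 [ 0.56014094 -0.37304877  0.1993021 ] [ 126.08932482   89.91948954 -161.90354904]
pred [306.26142913 244.07404292]
[     0      0    640    472 184252] [286.52713675 185.04486247] [ 0.51851827 -0.37473408  0.078     ]
[ 285  225   46   44 1580] [307.52911392 246.87594937] [ 0.56213629 -0.37480175  0.078     ]
[131 123 108]
row [ 0.249  -0.0004 -0.0072] [ 0.0006 -0.0001 -0.0001] mm 99.6482014325671 deg 0.20718928925349028
```

Request:
{"op": "play_rows", "data": {
  "targets": [0.08,-0.002,-0.006,0,0,0,0.17,-0.002,-0.006,0,0,0,0.235,-0.002,-0.006,0,0,0,0.235,-0.002,-0.006,0,0,0]
}}

```text
clock: 22.9
position: [0.5621, -0.3717, 0.105]
ee_rot: [48.8, 89.9, 121.1]
wrist_force: [-1.5, 1.1, 4.6]
grip_width: 0.004
```

Request:
{"op": "play_rows", "data": {
  "targets": [0.005,0,0,0,0,0,0.01,0,0,0,0,0,0.015,0,0,0,0,0,0.02,0,0,0,0,0,0.02,0,0,0,0,0]
}}

```text
clock: 23.4
position: [0.5638, -0.3701, 0.1025]
ee_rot: [3.2, 89.9, 75.7]
wrist_force: [-12.3, 7.6, 36.4]
grip_width: 0.001
```

Request:
{"op": "play_rows", "data": {
  "targets": [0.004,0,0,0,0,0,0.008,0,0,0,0,0,0.01,0,0,0,0,0,0.01,0,0,0,0,0]
}}

```text
clock: 23.8
position: [0.5654, -0.3694, 0.1027]
ee_rot: [-43.9, 89.8, 28.7]
wrist_force: [-8.9, 3.1, 26.3]
grip_width: 0.004
```

Contact came early and with sideways force. I'll back off and check whether the body or a fingertip is touching the screen.

Request:
{"op": "play_rows", "data": {
  "targets": [-0.05,0,0,0,0,0,-0.1,0,0,0,0,0,-0.15,0,0,0,0,0,-0.15,0,0,0,0,0]
}}

```text
clock: 24.2
position: [0.5681, -0.3683, 0.166]
ee_rot: [-72.6, 89.5, 0.1]
wrist_force: [0.1, 0.1, 0.1]
grip_width: -0.0
```

```bash
python3 -c "
from h import *
t=load('top0.png');s=load('side0.png')
# top crop: scale 85/400, origin 415,175 ; crop screen top corners
f=lambda x,y:(415+(x-400)*.2125,175+(y-296)*.2125)
for n,a,b in [('right far',f(752,325),(535,289)),('left far',f(480,365),(466,275)),('button',(463.7,228),(482,324))]: print(n,a,tri([ray(t,a),ray(s,b)]))
gi=s['image'].astype(int).sum(2)
m=(gi>330).astype(np.uint8);n,L,S,C=cv2.connectedComponentsWithStats(m)
for i in range(1,n):
  if S[i,4]>40 and abs(C[i]-[482,324]).max()<25: print('side',S[i],C[i])
gi=t['image'].astype(int).sum(2)
m=(gi>330).astype(np.uint8);n,L,S,C=cv2.connectedComponentsWithStats(m)
for i in range(1,n):
  if S[i,4]>40 and abs(C[i]-[463,228]).max()<12: print('top',S[i],C[i])
st();print(pose()[0],read_state()['ee_rot']);g=shot('wrist','w12.png')
im=g['image'].astype(int);gray=im.sum(2);m=((gray>330)).astype(np.uint8)
n,L,S,C=cv2.connectedComponentsWithStats(m)
for i in range(1,n):
  if 200<S[i,4]<9000: print(S[i],C[i],onz(g,C[i],.08))
"
```

```text
right far (489.8, 181.1625) (array([ 0.66508736, -0.42593501,  0.13344437]), [np.float64(0.002280237719860513), np.float64(0.0022802377198605692)])
left far (432.0, 189.6625) (array([ 0.64820927, -0.28975324,  0.11312741]), [np.float64(0.0005580839135347056), np.float64(0.0005580839135345634)])
button (463.7, 228) (array([ 0.55957002, -0.37454236,  0.08407004]), [np.float64(0.0007501642615428837), np.float64(0.0007501642615427487)])
side [473 316  17  12 167] [480.98802395 321.43712575]
top [459 222  12  12 109] [464.37614679 227.65137615]
t 24.2 bed mm [-12.9 246.6 100.9] F bed [-0.  -0.1  0.1] open -0.0 rotvec err deg [ -0.81   0.07 -30.45]
[ 0.56805468 -0.36833024  0.16595327] [-72.5760601   89.52943111   0.11848883]
[ 352  149  128  172 7089] [410.80646071 225.46677952] [ 0.56524906 -0.30690731  0.08      ]
[611 169  29  38 562] [629.59608541 193.07295374] [ 0.58299042 -0.18777104  0.08      ]
[ 268  228   54   52 2182] [294.41842346 253.75572869] [ 0.56181514 -0.37492715  0.08      ]
[170 414  29  27 266] [184.01503759 426.89097744] [ 0.65780503 -0.48460395  0.08      ]
[419 417  30  25 273] [434.38461538 427.48351648] [ 0.70881882 -0.32273189  0.08      ]
```

```bash
python3 -c "
from h import *
t0=load('top0.png');s0=load('side0.png');t=shot('top','t2.png');s=shot('side','s2.png')
print('screen side', s0['image'][290:312:4,470:530:12].sum(2).tolist(),'\n', s['image'][290:312:4,470:530:12].sum(2).tolist())
for a,b,r in((s0,s,(slice(270,315),slice(455,540))),(t0,t,(slice(180,205),slice(425,495)))):
  d=abs(a['image'][r].astype(int)-b['image'][r].astype(int)).sum(2);print(d.mean(),d.max(),(d>60).sum())
# button pts: triangulate across wrist w11,w12,top,side
g1=load('w11.png');g2=load('w12.png')
rs=[ray(g1,(307.5,246.9)),ray(g2,(294.4,253.8)),ray(t0,(464.4,227.7)),ray(s0,(481,321.4))]
print(tri(rs),tri(rs[:2]),tri(rs[2:]))
# size-based height: 32mm
for g,w in((g1,46),(g2,54)): c,_=ray(g,(0,0));print('z by size',c[2]-.032*386/w*.95, c[2])
row([.5615,-.375,.125],downR(161.9))
"
```

```text
screen side [[27, 67, 13, 101, 252], [10, 23, 89, 20, 82], [58, 14, 23, 118, 9], [243, 71, 16, 22, 103], [258, 245, 74, 10, 18], [257, 259, 252, 81, 11]] 
 [[29, 143, 29, 96, 174], [24, 166, 112, 15, 78], [73, 71, 32, 142, 18], [294, 90, 19, 23, 124], [310, 266, 92, 16, 18], [311, 177, 186, 95, 21]]
65.32758169934641 502 1103
79.35542857142858 363 624
(array([ 0.55814837, -0.37339923,  0.09103327]), [np.float64(6.88711232559516e-05), np.float64(0.00011751894101427633), np.float64(0.0002634899821939075), np.float64(0.0003767585725681512)]) (array([ 0.55846635, -0.37351193,  0.09028212]), [np.float64(5.026220333513304e-05), np.float64(5.026220333511533e-05)]) (array([ 0.55802341, -0.37338925,  0.09107678]), [np.float64(0.00031189354123306156), np.float64(0.000311893541232899)])
z by size 0.0697941851656011 0.32488983733951415
z by size 0.07352647921347169 0.2908301829171754
row [ 0.092   0.0041 -0.0203] [0.002  0.0005 0.0002] mm 37.73917228804834 deg 0.7663925426692415
```

All four rays agree on the button top at (0.558, -0.373, 0.091), with residuals under 0.4 mm. So the tips reaching z = 0.0855 means it bottomed out at about 5.5–6 mm, and no body contact explains the force. I'll retreat and see whether the machine's screen changed.

Request:
{"op": "play_rows", "data": {
  "targets": [-0.125,0,0,0,0,0,-0.25,0.05,0,0,0,0,-0.3,0.17,0,0,0,0,-0.35,0.3,0,0,0,0,-0.35,0.42,0,0,0,0,-0.35,0.5,0,0,0,0,-0.35,0.5,0,0,0,0]
}}

```text
clock: 25.05
position: [0.3688, -0.3069, 0.3003]
ee_rot: [40.3, 89.6, 112.8]
wrist_force: [-0.1, -0.3, 0.5]
grip_width: 0.0
```

```bash
python3 -c "
from h import *
t0=load('top0.png');s0=load('side0.png');t=shot('top','t3.png');s=shot('side','s3.png');print(pose()[0])
for n,a,b,r in(('side scr',s0,s,(slice(270,315),slice(455,540))),('top machine',t0,t,(slice(180,250),slice(418,497))),('side stand',s0,s,(slice(240,320),slice(315,410)))):
  A=a['image'][r].astype(int);B=b['image'][r].astype(int);d=abs(A-B).sum(2);print(n,d.mean(),d.max(),(d>60).sum(),A.mean((0,1)),B.mean((0,1)))
  if n!='side stand':
    ys,xs=np.where(d>60);
    if len(ys): print(np.percentile(xs,[0,10,50,90,100])+r[1].start,np.percentile(ys,[0,10,50,90,100])+r[0].start); i=d.argmax();i=np.unravel_index(i,d.shape);print(A[i],B[i])
# bystanders: large changes elsewhere on top view
for n,c in (('tin',(248,278)),('loupe',(297,290)),('blower',(220,158)),('screwdriver',(405,298)),('oil',(391,171)),('dish',(143,236)),('wrench',(288,167))):
  r=(slice(c[1]-12,c[1]+13),slice(c[0]-12,c[0]+13));print(n,abs(t0['image'][r].astype(int)-t['image'][r].astype(int)).sum(2).mean().round(1))
"
```

```text
[ 0.37380712 -0.30800865  0.3010902 ]
side scr 17.46169934640523 43 0 [69.82614379 65.72679739 56.9848366 ] [75.89437908 71.59555556 62.30248366]
top machine 22.570886075949367 179 664 [85.28517179 83.61392405 78.64394213] [84.30415913 82.14104882 77.34864376]
[455. 468. 481. 493. 496.] [219.  225.3 237.  248.  249. ]
[149 154 135] [95 88 76]
side stand 58.36421052631579 512 1014 [121.51960526 117.82144737  98.845     ] [118.24434211 115.47986842  97.89684211]
tin 42.1
loupe 66.4
blower 13.0
screwdriver 35.8
oil 16.4
dish 14.9
wrench 16.2
```

The screen gives no feedback. The first press bottomed out but sat about 6 mm off centre, so I'll make one centred, gentler press to be sure it goes fully in.

```bash
python3 -c "
from h import *
row([.5585,-.3735,.20],downR(161.9))"
```

```text
row [ 0.2529 -0.4894 -0.0195] [0.002  0.0006 0.0001] mm 220.49899087410898 deg 0.768937660973691
```

Request:
{"op": "play_rows", "data": {
  "targets": [0.0,-0.12,-0.005,0.002,0,0,0.05,-0.24,-0.01,0.002,0,0,0.13,-0.35,-0.015,0.002,0,0,0.2,-0.44,-0.0195,0.002,0,0,0.25,-0.489,-0.0195,0.002,0,0,0.253,-0.489,-0.0195,0.002,0,0,0.253,-0.489,-0.0195,0.002,0,0]
}}

```text
clock: 25.85
position: [0.5587, -0.3727, 0.198]
ee_rot: [25.6, 89.7, 97.6]
wrist_force: [-1.1, -0.2, 0.8]
grip_width: 0.001
```

```bash
python3 -c "
from h import *
print(pose()[0]);row([.5585,-.3735,.112],downR(161.9))"
```

```text
[ 0.55868798 -0.37265056  0.19801039]
row [ 0.215  -0.0007 -0.0032] [ 0.0002  0.0007 -0.0004] mm 86.01479288887543 deg 0.3103773769200016
```

Request:
{"op": "play_rows", "data": {
  "targets": [0.1,0,-0.003,0,0.0007,0,0.18,0,-0.003,0,0.0007,0,0.215,0,-0.003,0,0.0007,0,0.215,0,-0.003,0,0.0007,0]
}}

```text
clock: 26.25
position: [0.5573, -0.373, 0.1112]
ee_rot: [80.4, 89.7, 152.4]
wrist_force: [-0.3, 0.4, -0.4]
grip_width: 0.0
```

Request:
{"op": "play_rows", "data": {
  "targets": [0.005,0,0,0,0,0,0.01,0,0,0,0,0,0.01,0,0,0,0,0]
}}

```text
clock: 26.55
position: [0.5582, -0.3737, 0.1088]
ee_rot: [91.9, 89.9, 163.8]
wrist_force: [0.5, -0.4, 1.1]
grip_width: 0.005
```

Request:
{"op": "play_rows", "data": {
  "targets": [0.005,0,0,0,0,0,0.01,0,0,0,0,0,0.01,0,0,0,0,0]
}}

```text
clock: 26.85
position: [0.5586, -0.374, 0.1052]
ee_rot: [131.3, 90.0, -156.8]
wrist_force: [0.1, -0.9, 3.6]
grip_width: 0.003
```

Request:
{"op": "play_rows", "data": {
  "targets": [0.004,0,0,0,0,0,0.008,0,0,0,0,0,0.008,0,0,0,0,0]
}}

```text
clock: 27.15
position: [0.5587, -0.3741, 0.1031]
ee_rot: [124.3, 90.0, -163.8]
wrist_force: [-3.2, 1.9, 11.5]
grip_width: -0.0
```

The spring shows clearly: 1 N, then 3.6 N, then the hard stop at TCP z = 0.103, the same depth as the first press. Retreating, with a last check of the stand.

Request:
{"op": "play_rows", "data": {
  "targets": [-0.1,0,0,0,0,0,-0.22,0,0,0,0,0,-0.34,0.05,0,0,0,0,-0.45,0.15,0,0,0,0,-0.5,0.27,0,0,0,0,-0.5,0.4,0,0,0,0,-0.5,0.5,0,0,0,0,-0.5,0.5,0,0,0,0,-0.5,0.5,0,0,0,0]
}}

```text
clock: 28.05
position: [0.3676, -0.3119, 0.3032]
ee_rot: [106.3, 90.0, 178.2]
wrist_force: [-0.1, 0.7, -0.2]
grip_width: -0.001
```

```bash
python3 -c "
from h import *
t=shot('top','t4.png');t3=load('t3.png');s=shot('side','s4.png');s3=load('s3.png')
for n,a,b,r in(('top stand',t3,t,(slice(195,270),slice(322,390))),('side stand',s3,s,(slice(240,320),slice(315,410)))):
  d=abs(a['image'][r].astype(int)-b['image'][r].astype(int)).sum(2);print(n,d.mean(),(d>90).sum())
gray=cv2.cvtColor(t['image'],cv2.COLOR_RGB2GRAY);im=t['image'].astype(int)
sub=im[195:245,335:385];m=((sub[:,:,0]-sub[:,:,2]>20)&(sub.sum(2)>380)).astype(np.uint8)
n,L,S,C=cv2.connectedComponentsWithStats(m)
for i in range(1,n):
  if S[i,4]>60: print('blob',S[i],C[i]+[335,195],onz(t,C[i]+[335,195],.085+.024*.866))
print('expected dial',bedpt(0,0,.024),proj(t,bedpt(0,0,.024)))
print(read_state()['wrist_force'],read_state()['clock'],pose()[0])
"
```

```text
top stand 4.193725490196078 0
side stand 5.104605263157895 108
blob [ 0  0  7 16 63] [337.11111111 201.87301587] [ 0.61499731 -0.05504521  0.105784  ]
blob [ 6  0 14  7 62] [347.77419355 198.09677419] [ 0.62520934 -0.08150689  0.105784  ]
blob [44 25  6 22 69] [382.34782609 232.91304348] [ 0.53801762 -0.16693807  0.105784  ]
expected dial [ 0.59753424 -0.11855052  0.10578461] [362.65667732 209.12269127]
[0.91181222 0.12643842 0.91371905] 28.15 [ 0.36981586 -0.31233483  0.3032489 ]
```

The top view shows no change at the stand, so the watch and jaw have not moved since placement, and the robot is clear of everything. Handing in.

```bash
python3 -c "
from plant import hand_in;print(hand_in())"
```

```text
the job is handed in; nothing more can be done
None
```

The job is done and handed in at about 28 s on the robot's clock. All steps were done in the order asked.

- **Jaw up:** I pulled it to the end of its travel and felt the stop at about 13 N.
- **Watch:** It lies dial up on the pad against the pins and has been let go. My first placing was about 2.4 mm off centre and turned about 1.8°. I regrasped it, centred it between both pins, and turned the crown to point at the rib within about 0.5°.
- **Jaw down:** It moved 36.5 mm, against about 36 mm expected, and stopped on the crown at about 7 N. The last close picture shows it resting there with the rib in line with the crown.
- **Start button:** I pressed it twice on the grey machine. The first press was about 6 mm off centre and reached 36 N at the fingertips. The second was centred and gentle, and it bottomed at the same depth with 11.5 N. The machine's screen showed no change either time, so I have only the force and depth as proof.

**Last checks:**
- The top view of the stand did not change between just before the second press and hand-in.
- The side view of the same area differed in about 108 pixels. I did not look at that picture; it may be the arm or its shadow.
- An automatic search for the dial in that last top view found nothing usable, so the placement rests on the close picture.
- I compared the bystanders with the start view only by pixel difference. The tin, loupe and screwdriver areas differed more than the rest, which I put down to the arm's shadow but did not confirm. I did not touch them.

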